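# Close a two-part casting mould on its dowels and hold it shut

## Robot

A 7-joint arm with a two-finger parallel gripper is mounted at the origin on a cart in front of the work surface, level with it; the furniture and walls round the work are solid. World frame = base frame: x ahead of the robot, y to its left, z up, the work surface at z = 0. Lengths are in m, angles in rad, forces in N, time in s.
With the tool pointing down it reaches from about 0.35 to 0.775 m from the base axis. Payload 3.1 kg.
Tool frame: the origin (TCP) lies at the very end of the fingers, on their centre line; the grasp point (between the pads) lies 19 mm behind it; z points along the fingers, y is the line along which they close (so a half turn about z gives the same grasp; the last joint's range is limited). The gripper opens to 85 mm and grips with 20 to 120 N. Pads are 22 mm wide; open, the fingers measure 114 mm over their backs; the gripper's body (76 mm by 85 mm) begins 54 mm behind the grasp point. The pads swing forward as they close: fully open they stand 13 mm farther back than shut.
Start: joints at [-1.367, 0.311, 0.014, 1.512, -0.004, 1.319, -0.027], TCP at [0.134, 0.533, 0.231] pointing down, gripper open.
Joint ranges: [-2.7, 2.7], [-0.3, 1.91], [-1.27, 1.3], [0.12, 2.57], [-1.44, 4.58], [0.2, 2.03], [-3.05, 3.05]. Speed limits (rad/s): [2.79, 2.79, 3.14, 3.14, 3.14, 3.14, 3.14].

## Interface

Orientations are given as a unit quaternion [x, y, z, w].
In Python, from plant import bot gives the robot as it stands.
- The arm moves only by the tool carry_out, never from a script. Its argument "deltas" is a list of rows, each an object with "jaw": the closure in counts, from 0 (fully open) to 255 (shut); "offset": the shift along the tool's x, y, z in units of 300 mm (1.0 is 300 mm), a list of three; "rot": the turn, a rotation vector about the tool's x, y, z in units of pi rad (1.0 is pi rad), a list of three. In form: [{"jaw": jaw, "offset": [x, y, z], "rot": [ax, ay, az]}, ...]. A call has 1 to 12 rows; each row shifts and turns the commanded pose from where the row before left it, along the tool's axes as they then stand; what a row does not reach is not made up. A row lasts 1/12 s, in which the tool goes at most 41.7 mm and 7.16 degrees, less where a joint would pass 70% of its speed; a pose out of reach is approached as far as the arm can. A call with a number of a shift or a turn outside -1 to 1 is refused whole. A call with a gripper value outside its range is refused whole. The fingers move at their own pace and stop on an object; the grip force is fixed at half the most. Time passes only in rows, so rows that do not move let the fingers close. It gives the time, the measured TCP pose, the force, the opening and the grip force at its end, in the units of the state.
- bot.get_state(): the state, without advancing time (a new reading comes with each control period).
- bot.snapshot(name): name is "scene" or "top" or "wrist"; returns the picture (384x512x3 uint8, red, green, blue); there is no depth.
- bot.calibration(name): a dict with "fx", "fy", "cx", "cy" (pixels), "T" (4x4, takes a point from camera to world coordinates); the wrist camera has in their place "tool_from_camera" (4x4, takes a point from camera to tool coordinates, whose origin is the TCP and whose axes are the flange's). Camera axes: x right, y down, z forward; pixel columns grow to the right and rows downward; lengths in m; the calibration is good to about 2 mm. The wrist camera is an equidistant fisheye: a pixel r from the principal point sees the ray r / f radians off the axis. A picture is of the moment at which its call begins: read the wrist's pose just before it. calibration takes no time and is no camera call.
- bot.close_job(): hands the job in; it is judged then, once.
The state is a dict: "clock": time; "q": joint angles; "joint_vel": joint speeds; "effort": joint torques, N m; "tcp_pos": TCP position; "tool_rot": TCP orientation; "ft_force": force on the tool from outside, world axes, zero at the start; "wrist_torque": the same for the moment, N m; "opening": finger opening in m; "grasp_force": force on a finger pad.
Only numpy, scipy, OpenCV 4.12 (cv2) and the standard library are available. Lean on these libraries where they do the work, as an engineer would, in place of code of your own. Each camera call takes 0.05 s, during which the arm holds its last target. There are 200 camera calls.

## Task

The lower half of the embedding mould is lying in its bench fixture: first slide the fixture's barrel bolt fully home through the keeper, so that the lower half cannot lift, while the upper half is still away from it. Then take the upper half by its handle, set it on the two dowels (the ear over the keeper) and push it down against the sprung return pins until the two faces meet, and finish still holding it pressed shut, without letting go, ready for me to fit the clamp. Do not move the other things on the bench.

Things in the scene. Friction and masses are not known exactly. Their poses are not given: they have to be found in the camera images.
- bolt (a joint): Sliding barrel bolt of the fixture, in m: 0 = fully drawn back, 0.040 = fully home through the keeper (nose 15 mm inside it). Slides along the fixture's +x; stiff sliding friction of about 2.5 N, stays where it is left.
- bolt_knob (a point): Centre of the bolt's upright round black knob (15 mm diameter, 34 mm tall, its top 17 mm above this point), which moves with the bolt. Gripping part reaches from 17 mm below this point upward; the bolt's two steel guides, ahead of and behind the knob along its travel, have their tops 24 mm below this point. The point's axes are the fixture's axes: +x is the way the bolt goes home, z up.
- fixture_seat (a point): Top of the grey base plate (262 mm long, 116 mm wide under the mould and 56 mm under the bolt, 10 mm thick, fixed to the bench) right under the middle of the place where the lower half sits. Axes are the fixture's: +x runs from the bolt towards the mould, z up. Low steel locating blocks, 14 mm high, stand round the lower half with 1 mm play.
- lower_foot (a point): Middle of the underside of the lower mould half; lies on fixture_seat (same axes) when the half is down in its fixture. Near by and fixed: a stack of slide trays, 60 mm high, between robot and fixture; a carton of papers, 130 mm high, at the robot's left.
- lower_face (a point): Middle of the upper (parting) face of the loose lower mould half: an aluminium block 130 (x) x 84 (y) x 30 (z) mm with two shallow pockets, lying in the fixture. Axes: x along its 130 mm length, away from the keeper; z up. Two steel dowels of 10 mm diameter stand on this face at (x, y) = (52, 30) and (-52, -22) mm, 17 mm tall with the last 6 mm tapered. Four return pins of 8 mm diameter at (+-30, +-30) mm stand 4 mm above the face.
- lower_keeper (a point): Point at parting-face height above the steel keeper staple (30 mm wide, 18 mm long) on the lower half's end that faces the bolt; 74 mm from lower_face along -x. The staple's top is 2 mm below this point.
- knockout (a joint): How far the four sprung return pins are pushed in, in m: 0 = standing 4 mm above the lower half's face, about 0.004 = flush, mould shut. The springs hold against about 6 N before they yield and take about 10 N when the mould is shut, so the upper half's own weight (about 3 N) does not close it and it opens again when not pressed.
- upper_handle (a point): Centre of the black handle bar of the loose upper mould half (about 0.3 kg): bar 64 (x) x 14 (y) x 15 (z) mm, on two short legs. Axes are those of the upper half: x along its length away from the ear, y across the bar, z up. The plate's upper surface is 23.5 mm below this point and its underside 41.5 mm below.
- upper_face (a point): Middle of the underside (parting face) of the upper mould half: an aluminium plate 130 (x) x 84 (y) x 18 (z) mm with two through holes of 12 mm diameter for the dowels, at (x, y) = (52, 30) and (-52, -22) mm, so it fits one way round only. Same axes as upper_handle.
- upper_ear (a point): Underside of the 26 mm wide ear that sticks out 13 mm from one end of the upper half, 74 mm from upper_face along -x. Comes over lower_keeper when the mould is shut.
- tip_box: Light-blue pipette tip box, 80 x 120 x 53 mm. Bystander.
- dropper_bottle: Amber dropper bottle, 33 mm diameter, 100 mm tall. Bystander.
- immersion_oil: Small bottle with black cap, 30 mm diameter, 72 mm tall. Bystander.
- cover_glass_box: Small white box, 31 x 63 x 23 mm. Bystander.
- tweezers: Steel tweezers lying flat, 122 mm long. Bystander.

How it is judged:
On the way:
1. the bolt is home through the keeper, with the lower half down in its fixture and the upper half still away from it (value of joint bolt above 0.035 m and distance between lower_foot and fixture_seat below 0.004 m and distance between upper_face and lower_face above 0.1 m), for 0.2 s.
At the end, for the whole second after the job is handed in: Bolt within 6 mm of home, lower half seated in its fixture; upper half on both dowels the right way round (within 3 mm, 4 mm at the ear), level with the lower, gap under 1.5 mm, return pins pushed in over 2.5 mm; the robot still holds or presses it with over 3 N, at rest (value of joint bolt above 0.034 m and distance between lower_foot and fixture_seat below 0.004 m and horizontal distance between upper_face and lower_face below 0.003 m and horizontal distance between upper_ear and lower_keeper below 0.004 m and z of upper_face in the frame of lower_face below 0.0015 m and z of upper_ear in the frame of lower_face below 0.002 m and angle between the z axis of upper_face and the z axis of lower_face, either way round below 0.03 rad and value of joint knockout above 0.0025 m and contact force between any of the fingers, the arm and mould_upper above 3 N and linear speed of mould_upper below 0.01 m/s); the arm keeps its last pose, push and grip.
It fails at once if a bystander on the bench is moved by more than 25 mm (distance of any of tip_box, dropper_bottle, immersion_oil, cover_glass_box, tweezers from where it was at the start of the episode above 0.025 m).
It also fails if it takes over 59 s, if anything falls off the work surface, if the arm or the gripper's body presses on something with over 40 N, if the wrist force passes 120 N, or if a joint passes its speed limit or range.

## Working session

There is one attempt and no reset: what is moved stays moved. The work goes in short steps, Python scripts to look and compute and a tool call to move; the robot and the scene stay as the last step left them, time stands still between calls to the robot, and variables do not carry over. Pictures are saved under pics/ and viewed, at most 10 in all, crops included, and the job is handed in when it is done.

Besides the shell and the picture viewer there is one more tool, called after "Request:" by a JSON object that holds its "fn" and its "kwargs", one argument or row to a line. carry_out: Moves the arm, as the interface text tells. Shifts and turns lie within -1 to 1; 1 stands for 300 mm of shift or pi rad of turn. Its arguments: {"type":"object","properties":{"deltas":{"type":"array"}},"required":["deltas"]}

```bash
mkdir -p pics; ls; python3 - <<'E'
from plant import bot
import cv2
s=bot.get_state()
for k in s: print(k,s[k])
for n in ("scene","top"):
    cv2.imwrite(f"pics/{n}0.png",bot.snapshot(n)[:,:,::-1]); print(n,bot.calibration(n))
print(bot.calibration("wrist"))
E
```

```text
pics
clock 0.0
q [-1.36667609  0.31175329  0.01399322  1.51310521 -0.00439046  1.31920395
 -0.02718273]
joint_vel [ 0.00086239  0.00037676  0.00067145  0.0007552  -0.00130936 -0.00069294
 -0.00101102]
effort [-8.99894815e-06 -3.79917312e+01  1.45918722e-01 -2.30589366e+01
  1.21873527e-02  1.33369499e-02 -1.02760586e-05]
tcp_pos [0.13365322 0.53273571 0.2301865 ]
tool_rot [ 1.22553621e-01  9.92461144e-01 -1.21586119e-03 -9.53768001e-05]
ft_force [-0.41976145  0.67211957 -0.14692832]
wrist_torque [-6.93333269e-02  4.26973761e-02  9.09356466e-05]
grasp_force 0.0
opening 0.08534881916846165
scene {'fx': 371.1470606788269, 'fy': 371.1470606788269, 'cx': 255.3478137050894, 'cy': 192.67697470483031, 'T': array([[ 0.50118248, -0.61206434,  0.61171346,  0.12137688],
       [-0.86516832, -0.34027316,  0.36837204, -0.15873177],
       [-0.01731771, -0.71385672, -0.70007762,  0.6644173 ],
       [ 0.        ,  0.        ,  0.        ,  1.        ]])}
top {'fx': 369.76011346521784, 'fy': 369.76011346521784, 'cx': 258.8332176380475, 'cy': 190.62716627505088, 'T': array([[ 0.01973209, -0.99473691,  0.10054419,  0.57153938],
       [-0.99955004, -0.01735477,  0.02446467,  0.13280516],
       [-0.02259099, -0.10098169, -0.99463176,  0.90180694],
       [ 0.        ,  0.        ,  0.        ,  1.        ]])}
{'fx': 297.3186396354542, 'fy': 297.3186396354542, 'cx': 254.71390812217473, 'cy': 191.75194836927594, 'tool_from_camera': array([[-5.40661688e-04, -9.56014409e-01, -2.93319207e-01,
         7.46663313e-02],
       [ 9.99999768e-01, -3.95359509e-04, -5.54659125e-04,
        -7.27280524e-04],
       [ 4.14295578e-04, -2.93319439e-01,  9.56014401e-01,
        -1.41469829e-01],
       [ 0.00000000e+00,  0.00000000e+00,  0.00000000e+00,
         1.00000000e+00]])}
```

View pics/top0.png

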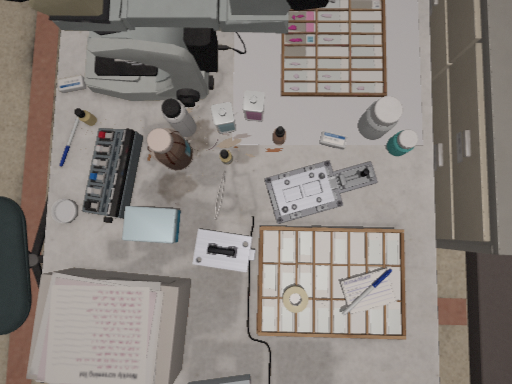

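View pics/scene0.png

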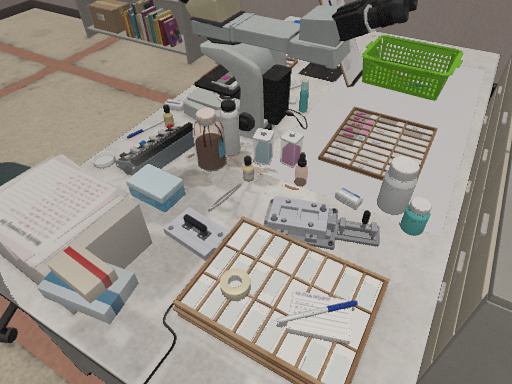

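The top view shows the fixture mould near (303,191) with the bolt knob near (364,174), and the upper half near (222,250) with its ear to the right. The scene view shows the same layout. I'll enlarge that area.

```bash
python3 - <<'E'
import cv2
a=cv2.imread("pics/top0.png")[145:275,185:385]
cv2.imwrite("pics/c0.png",cv2.resize(a,None,fx=4,fy=4,interpolation=cv2.INTER_CUBIC))
E
```

```text
(no output)
```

View pics/c0.png

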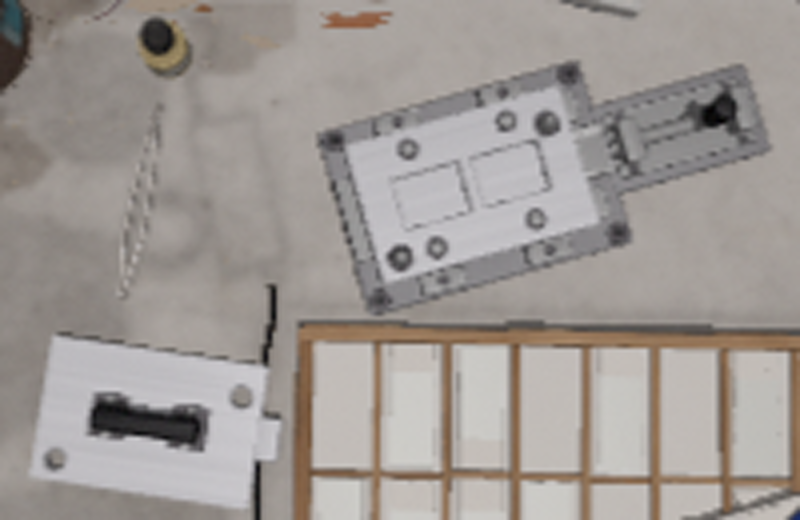

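```bash
cat > h.py <<'E'
import numpy as np
from plant import bot
from scipy.spatial.transform import Rotation as R
def ray(cal,u,v,z):
    T=cal["T"]; d=T[:3,:3]@[(u-cal["cx"])/cal["fx"],(v-cal["cy"])/cal["fy"],1]; c=T[:3,3]
    return c+d*(z-c[2])/d[2]
def fit(P,Q): # 2D rigid local P -> world Q
    P=np.array(P,float);Q=np.array(Q,float);p=P.mean(0);q=Q.mean(0)
    A=P-p;B=Q-q
    a=np.arctan2((A[:,0]*B[:,1]-A[:,1]*B[:,0]).sum(),(A*B).sum())
    r=np.array([[np.cos(a),-np.sin(a)],[np.sin(a),np.cos(a)]])
    t=q-r@p
    return t,a,np.abs(Q-(P@r.T+t)).max()
def wray(cal,tp,tq,u,v,z):
    x,y=(u-cal["cx"])/cal["fx"],(v-cal["cy"])/cal["fy"]; th=np.hypot(x,y)
    d=np.array([x/th*np.sin(th),y/th*np.sin(th),np.cos(th)])
    Rt=R.from_quat(tq).as_matrix();M=cal["tool_from_camera"]
    c=Rt@M[:3,3]+tp; d=Rt@M[:3,:3]@d
    return c+d*(z-c[2])/d[2]
E
python3 - <<'E'
from h import *
c=bot.calibration("top")
f=lambda X,Y,z:ray(c,185+X/4,145+Y/4,z)[:2]*1000
P=[(52,30),(-52,-22),(-30,-30),(30,-30),(30,30),(-30,30)]
px=[(400,257,57),(547,122,57),(507,120,44),(407,148,44),(437,246,44),(536,217,44)]
Q=[f(x,y,z/1000) for x,y,z in px]
t,a,e=fit(P,Q);print("lower",t,np.degrees(a),e)
P=[(52,30),(-52,-22),(65,-42),(-65,-42),(-65,42),(65,42)]
px=[(55,458),(240,396),(53,333),(267,365),(250,507),(30,477)]
for z in(.018,.03):
  t,a,e=fit(P,[f(x,y,z) for x,y in px]);print("upper",z,t,np.degrees(a),e)
print("handle",f(92,418,.045),f(205,432,.045))
for z in(.06,.07,.08):print("knob",f(718,105,z))
s=bot.get_state();print(R.from_quat(s["tool_rot"]).as_matrix().round(3))
E
```

```text
lower [659.55593233  51.72745394] 107.00557018399914 1.4113275174859155
upper 0.018 [517.88439426 238.24325875] 83.23855732407546 1.2195215935143153
upper 0.03 [518.63087917 236.80952824] 83.23855732407547 1.540331211433653
handle [520.05166218 268.10781825] [513.48149859 202.84416168]
knob [705.37013154 -87.21565945]
knob [703.78032817 -84.60198634]
knob [702.19052479 -81.98831323]
[[-0.97   0.243 -0.   ]
 [ 0.243  0.97  -0.002]
 [-0.    -0.002 -1.   ]]
```

Request:
{"fn": "carry_out", "kwargs": {
  "deltas": [
    {"jaw":0,"offset":[0,0,0],"rot":[0,0,0.0364]},
    {"jaw":0,"offset":[0,0,0],"rot":[0,0,0.0364]},
    {"jaw":0,"offset":[0,0,0],"rot":[0,0,0.0364]},
    {"jaw":0,"offset":[0,0,0],"rot":[0,0,0.0364]},
    {"jaw":0,"offset":[0,0,0],"rot":[0,0,0.0364]},
    {"jaw":0,"offset":[0,0,0],"rot":[0,0,0.0364]},
    {"jaw":0,"offset":[0,0,0],"rot":[0,0,0.0364]},
    {"jaw":0,"offset":[0,0,0],"rot":[0,0,0.0364]},
    {"jaw":0,"offset":[0,0,0],"rot":[0,0,0.0364]}
  ]
}}

```text
clock: 0.85
tcp_pos: [0.1337, 0.533, 0.2306]
tool_rot: [0.597, 0.802, -0.001, 0.0]
ft_force: [-0.6, 0.7, 0.4]
opening: 0.0856
grasp_force: 0.0
```

Request:
{"fn": "carry_out", "kwargs": {
  "deltas": [
    {"jaw":0,"offset":[-0.105,0.051,0.004],"rot":[0,0,0]},
    {"jaw":0,"offset":[-0.105,0.051,0.004],"rot":[0,0,0]},
    {"jaw":0,"offset":[-0.105,0.051,0.004],"rot":[0,0,0]},
    {"jaw":0,"offset":[-0.105,0.051,0.004],"rot":[0,0,0]},
    {"jaw":0,"offset":[-0.105,0.051,0.004],"rot":[0,0,0]},
    {"jaw":0,"offset":[-0.105,0.051,0.004],"rot":[0,0,0]},
    {"jaw":0,"offset":[-0.105,0.051,0.004],"rot":[0,0,0]},
    {"jaw":0,"offset":[-0.105,0.051,0.004],"rot":[0,0,0]},
    {"jaw":0,"offset":[-0.105,0.051,0.004],"rot":[0,0,0]},
    {"jaw":0,"offset":[-0.105,0.051,0.004],"rot":[0,0,0]},
    {"jaw":0,"offset":[-0.105,0.051,0.004],"rot":[0,0,0]},
    {"jaw":0,"offset":[-0.105,0.051,0.004],"rot":[0,0,0]}
  ]
}}

```text
clock: 1.85
tcp_pos: [0.4202, 0.2239, 0.2166]
tool_rot: [0.595, 0.804, -0.0, -0.0]
ft_force: [1.1, 0.5, 0.3]
opening: 0.0854
grasp_force: 0.0
```

Request:
{"fn": "carry_out", "kwargs": {
  "deltas": [
    {"jaw":0,"offset":[-0.105,0.051,0.004],"rot":[0,0,0]},
    {"jaw":0,"offset":[-0.105,0.051,0.004],"rot":[0,0,0]},
    {"jaw":0,"offset":[-0.105,0.051,0.004],"rot":[0,0,0]},
    {"jaw":0,"offset":[-0.105,0.051,0.004],"rot":[0,0,0]},
    {"jaw":0,"offset":[-0.105,0.051,0.004],"rot":[0,0,0]},
    {"jaw":0,"offset":[-0.105,0.051,0.004],"rot":[0,0,0]},
    {"jaw":0,"offset":[-0.105,0.051,0.004],"rot":[0,0,0]},
    {"jaw":0,"offset":[-0.105,0.051,0.004],"rot":[0,0,0]},
    {"jaw":0,"offset":[-0.105,0.051,0.004],"rot":[0,0,0]},
    {"jaw":0,"offset":[-0.105,0.051,0.004],"rot":[0,0,0]},
    {"jaw":0,"offset":[-0.105,0.051,0.004],"rot":[0,0,0]},
    {"jaw":0,"offset":[-0.105,0.051,0.004],"rot":[0,0,0]}
  ]
}}

```text
clock: 2.85
tcp_pos: [0.7061, -0.0834, 0.2015]
tool_rot: [0.595, 0.804, -0.0, -0.001]
ft_force: [0.1, 0.4, 0.4]
opening: 0.0856
grasp_force: 0.0
```

```bash
cat > look.py <<'E'
import sys,cv2,json
from h import *
s=bot.get_state(); im=bot.snapshot("wrist")
cv2.imwrite(f"pics/{sys.argv[1]}.png",cv2.resize(im[:,:,::-1],None,fx=1.5,fy=1.5,interpolation=cv2.INTER_CUBIC))
json.dump([list(s["tcp_pos"]),list(s["tool_rot"])],open(f"pics/{sys.argv[1]}.json","w"))
print(s["clock"],s["tcp_pos"],s["ft_force"]);print(R.from_quat(s["tool_rot"]).as_matrix().round(4))
E
python3 look.py w1
```

```text
2.85 [ 0.70610614 -0.08344256  0.2014623 ] [0.14914292 0.39574618 0.36410236]
[[-2.920e-01  9.564e-01 -1.400e-03]
 [ 9.564e-01  2.920e-01  7.000e-04]
 [ 1.100e-03 -1.200e-03 -1.000e+00]]
```

View pics/w1.png

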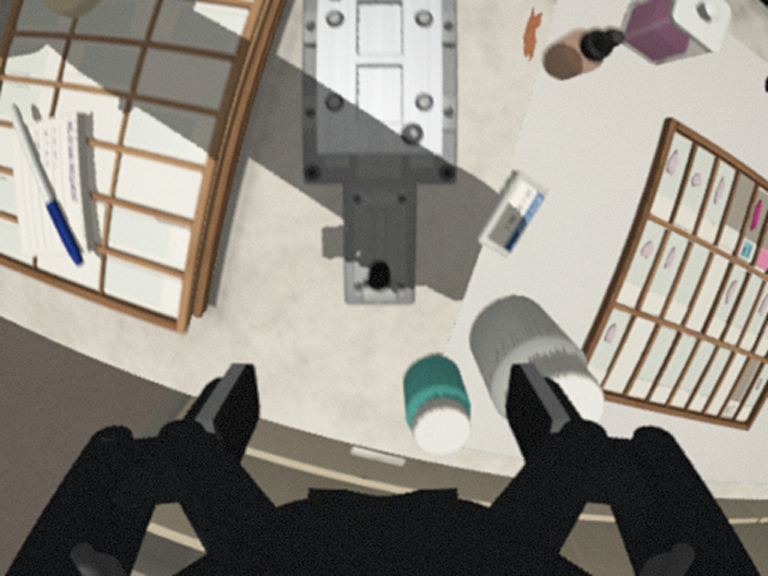

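The wrist view shows the fixture well aligned with the tool. The knob top is at (378,270), the pins at (336,18), (423,17), (335,102) and (424,102), and the dowel at (413,132). The teal and white bottles are behind and to the right.

```bash
python3 - <<'E'
from h import *
import json
tp,tq=json.load(open("pics/w1.json"));c=bot.calibration("wrist");tp=np.array(tp)
f=lambda u,v,z:wray(c,tp,tq,u/1.5,v/1.5,z)[:2]*1000
P=[(30,-30),(30,30),(-30,-30),(-30,30),(-52,-22)]
Q=[f(423,17,.044),f(336,18,.044),f(424,102,.044),f(335,102,.044),f(413,132,.057)]
t,a,e=fit(P,Q);print(t,np.degrees(a),e)
r=R.from_euler("z",a).as_matrix()[:2,:2]
for n,u,v,z in[("ktop",378,268,.077),("ktop",378,268,.065),("kbase",378,290,.04),("tealtop",440,428,.07),("tealbase",432,362,.0),("whitebase",505,310,0.),("bolt plate end",380,302,.01)]:
  p=f(u,v,z);print(n,p.round(1),((p-t)@r).round(1))
E
```

```text
[662.90910203  49.9852201 ] 106.94092639090593 1.409293025745228
ktop [701.7 -79.3] [-135.     0.5]
ktop [702.5 -82.4] [-138.1    0.7]
kbase [ 708.8 -104.1] [-160.8    1. ]
tealtop [ 781.2 -184.2] [-258.5  -44.9]
tealbase [ 775.1 -164.8] [-238.2  -44.7]
whitebase [ 818.8 -102. ] [-190.8 -104.9]
bolt plate end [ 715.5 -122.3] [-180.1   -0.2]
```

```bash
python3 - <<'E'
from h import *
import cv2
g=cv2.imread("pics/scene0.png",0)
sub=g[203:240,352:382]
for r,row in zip(range(203,240),sub): print(r,' '.join(f"{x:3d}" for x in row[4:24]))
c=bot.calibration("scene");
for v in (210,212):
  for z in (.06,.07,.08):print(v,z,ray(c,366.5,v,z)*1000)
E
```

```text
203 170 163 138 139 129 135 191 187 186 187 185 186 186 187 188 186 187 185 187 189
204 146 158 121 118 134 185 188 186 186 187 189 187 186 187 186 186 187 186 187 188
205 130 142 125 132 185 189 188 187 187 186 186 187 186 187 187 185 186 187 188 188
206 124 123 136 185 188 189 187 188 185 188 188 187 187 187 187 187 186 187 186 187
207 135 135 175 189 188 187 187 188 188 186 188 186 187 187 186 187 185 184 187 185
208 133 172 187 184 186 180 186 188 187 187 186 187 187 188 186 186 186 188 186 186
209 122 186 187 183 184 181 180 163 184 192 193 193 193 189 188 186 185 186 185 188
210 177 186 184 184 183 183 181 183 187 130  97  99 134 195 190 186 186 187 186 186
211 183 183 184 186 185 183 184 183 126  52  18  21  45 127 195 189 187 185 185 187
212 184 184 182 186 187 184 188 183  42  17  34  26  24  48 129 185 181 187 187 189
213 187 187 185 183 183 187 185 155  14  24  36  38  35  22  90 190 183 178 159 180
214 186 187 187 187 185 186 184  80  13  26  23  27  22  31 102 190 184 182 178 183
215 184 186 188 184 185 189 188  60   7  19  21  16  19  24 102 189 184 182 184 182
216 184 
[... 1607 characters left out ...]
 145 144 146 146 150 145 147 143 143 117  83  86  91  85  91 111
236 113 138 152 152 149 144 143 143 145 142 143 146 146 144 128  98  83  85 101 133
237 113  84  90  93  97 108 124 142 152 153 147 148 144 146 138  62  79  94 145 147
238 135 125 129 130 127 109 116  84  89  91  91 108 123 137 150  60  66 105 149 147
239 133 136 136 137 134 133 129 128 124 127 124 108 113  84  89  68  73 104 123 134
210 0.06 [721.42308034 -82.308799    60.        ]
210 0.07 [711.49539956 -83.57320634  70.        ]
210 0.08 [701.56771878 -84.83761368  80.        ]
212 0.06 [715.62893939 -84.19754181  60.        ]
212 0.07 [705.79712187 -85.43070016  70.        ]
212 0.08 [695.96530434 -86.66385851  80.        ]
```

Request:
{"fn": "carry_out", "kwargs": {
  "deltas": [
    {"jaw":0,"offset":[0.003,-0.01,0.08],"rot":[0,0,0]},
    {"jaw":0,"offset":[0,0,0.1],"rot":[0,0,0]},
    {"jaw":0,"offset":[0,0,0.1],"rot":[0,0,0]},
    {"jaw":0,"offset":[0,0,0.1],"rot":[0,0,0]},
    {"jaw":0,"offset":[0,0,0.08],"rot":[0,0,0]},
    {"jaw":0,"offset":[0,0,0.05],"rot":[0,0,0]},
    {"jaw":0,"offset":[0,0,0.02],"rot":[0,0,0]},
    {"jaw":0,"offset":[0,0,0],"rot":[0,0,0]}
  ]
}}

```text
clock: 3.57
tcp_pos: [0.7005, -0.0819, 0.0408]
tool_rot: [0.595, 0.804, -0.001, -0.002]
ft_force: [0.3, -0.0, -0.5]
opening: 0.0855
grasp_force: 0.0
```

Request:
{"fn": "carry_out", "kwargs": {
  "deltas": [
    {"jaw":255,"offset":[0,0,0],"rot":[0,0,0]},
    {"jaw":255,"offset":[0,0,0],"rot":[0,0,0]},
    {"jaw":255,"offset":[0,0,0],"rot":[0,0,0]},
    {"jaw":255,"offset":[0,0,0],"rot":[0,0,0]},
    {"jaw":255,"offset":[0,0,0],"rot":[0,0,0]},
    {"jaw":255,"offset":[0,0,0],"rot":[0,0,0]},
    {"jaw":255,"offset":[0,0,0],"rot":[0,0,0]},
    {"jaw":255,"offset":[0,0,0],"rot":[0,0,0]},
    {"jaw":255,"offset":[0,0,0],"rot":[0,0,0]}
  ]
}}

```text
clock: 4.32
tcp_pos: [0.7025, -0.0827, 0.0444]
tool_rot: [0.595, 0.804, 0.0, 0.0]
ft_force: [-1.7, -1.0, 5.2]
opening: 0.0132
grasp_force: 58.7
```

Request:
{"fn": "carry_out", "kwargs": {
  "deltas": [
    {"jaw":255,"offset":[0.017,0,0],"rot":[0,0,0]},
    {"jaw":255,"offset":[0.017,0,0],"rot":[0,0,0]},
    {"jaw":255,"offset":[0.017,0,0],"rot":[0,0,0]},
    {"jaw":255,"offset":[0.017,0,0],"rot":[0,0,0]},
    {"jaw":255,"offset":[0.017,0,0],"rot":[0,0,0]},
    {"jaw":255,"offset":[0.017,0,0],"rot":[0,0,0]},
    {"jaw":255,"offset":[0.017,0,0],"rot":[0,0,0]},
    {"jaw":255,"offset":[0,0,0],"rot":[0,0,0]}
  ]
}}

```text
clock: 4.98
tcp_pos: [0.6932, -0.0519, 0.0444]
tool_rot: [0.596, 0.803, -0.001, 0.004]
ft_force: [2.9, -6.7, 2.8]
opening: 0.0132
grasp_force: 58.9
```

Request:
{"fn": "carry_out", "kwargs": {
  "deltas": [
    {"jaw":255,"offset":[0.012,0,0],"rot":[0,0,0]},
    {"jaw":255,"offset":[0.012,0,0],"rot":[0,0,0]},
    {"jaw":255,"offset":[0,0,0],"rot":[0,0,0]},
    {"jaw":255,"offset":[0,0,0],"rot":[0,0,0]}
  ]
}}

```text
clock: 5.32
tcp_pos: [0.6932, -0.0519, 0.0444]
tool_rot: [0.597, 0.802, -0.003, 0.008]
ft_force: [9.3, -13.5, -1.0]
opening: 0.0133
grasp_force: 58.8
```

```bash
python3 - <<'E'
from h import *
import cv2
a=bot.snapshot("scene")[165:265,250:400,::-1]
b=bot.snapshot("wrist")[90:290,160:360,::-1]
a=cv2.resize(a,(600,400),interpolation=cv2.INTER_CUBIC)
a=cv2.resize(a,(480,320));b=cv2.resize(b,(320,320),interpolation=cv2.INTER_CUBIC)
cv2.imwrite("pics/b1.png",np.hstack([a,b]))
print(bot.get_state()["ft_force"],bot.get_state()["wrist_torque"])
E
```

```text
[  7.89315252 -14.13789863  -2.13651134] [-2.59128454 -1.54050888  0.09331389]
```

View pics/b1.png

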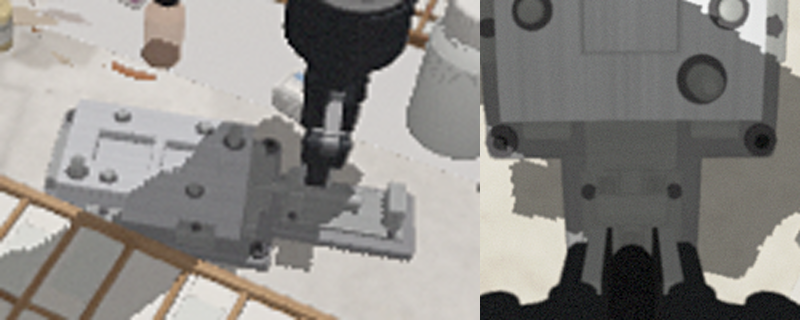

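The knob moved about 32 mm and stopped at about 16 N. It's either at its stop or the fingertips are on the front guide. In the picture the fingertips are right behind the front guide, so I'll regrip higher and push again.

Request:
{"fn": "carry_out", "kwargs": {
  "deltas": [
    {"jaw":255,"offset":[-0.035,0,0],"rot":[0,0,0]},
    {"jaw":255,"offset":[0,0,0],"rot":[0,0,0]},
    {"jaw":120,"offset":[0,0,0],"rot":[0,0,0]},
    {"jaw":120,"offset":[0,0,0],"rot":[0,0,0]},
    {"jaw":120,"offset":[0,0,-0.02],"rot":[0,0,0]},
    {"jaw":120,"offset":[0,0,-0.02],"rot":[0,0,0]},
    {"jaw":120,"offset":[0,0,0],"rot":[0,0,0]}
  ]
}}

```text
clock: 6.0
tcp_pos: [0.6937, -0.0506, 0.0569]
tool_rot: [0.595, 0.804, 0.001, 0.001]
ft_force: [-0.3, -0.7, 0.3]
opening: 0.045
grasp_force: 0.0
```

Request:
{"fn": "carry_out", "kwargs": {
  "deltas": [
    {"jaw":255,"offset":[0,0,0],"rot":[0,0,0]},
    {"jaw":255,"offset":[0,0,0],"rot":[0,0,0]},
    {"jaw":255,"offset":[0,0,0],"rot":[0,0,0]},
    {"jaw":255,"offset":[0,0,0],"rot":[0,0,0]},
    {"jaw":255,"offset":[0,0,0],"rot":[0,0,0]}
  ]
}}

```text
clock: 6.42
tcp_pos: [0.693, -0.0513, 0.0556]
tool_rot: [0.595, 0.804, 0.0, -0.0]
ft_force: [-1.0, 0.3, 1.1]
opening: 0.0127
grasp_force: 58.6
```

Request:
{"fn": "carry_out", "kwargs": {
  "deltas": [
    {"jaw":255,"offset":[0.015,0,0],"rot":[0,0,0]},
    {"jaw":255,"offset":[0.015,0,0],"rot":[0,0,0]},
    {"jaw":255,"offset":[0,0,0],"rot":[0,0,0]},
    {"jaw":255,"offset":[0,0,0],"rot":[0,0,0]}
  ]
}}

```text
clock: 6.75
tcp_pos: [0.6925, -0.0501, 0.0557]
tool_rot: [0.597, 0.803, -0.002, 0.006]
ft_force: [6.1, -7.3, -5.4]
opening: 0.0127
grasp_force: 58.9
```

Request:
{"fn": "carry_out", "kwargs": {
  "deltas": [
    {"jaw":255,"offset":[-0.02,0,0],"rot":[0,0,0]},
    {"jaw":120,"offset":[0,0,0],"rot":[0,0,0]},
    {"jaw":120,"offset":[0,0,0],"rot":[0,0,0]},
    {"jaw":100,"offset":[0,0,-0.1],"rot":[0,0,0]},
    {"jaw":100,"offset":[-0.1,0,-0.1],"rot":[0,0,0]},
    {"jaw":100,"offset":[-0.05,0,-0.1],"rot":[0,0,0]},
    {"jaw":100,"offset":[0,0,0],"rot":[0,0,0]}
  ]
}}

```text
clock: 7.33
tcp_pos: [0.7083, -0.0981, 0.1529]
tool_rot: [0.597, 0.802, 0.001, 0.007]
ft_force: [0.4, -1.6, 1.8]
opening: 0.052
grasp_force: 0.0
```

```bash
python3 - <<'E'
from h import *
import cv2,json
s=bot.get_state();json.dump([list(s["tcp_pos"]),list(s["tool_rot"])],open("pics/b2.json","w"));print(s["tcp_pos"])
b=bot.snapshot("wrist")[60:260,140:370,::-1]
cv2.imwrite("pics/b2.png",cv2.resize(b,None,fx=3,fy=3,interpolation=cv2.INTER_CUBIC))
E
```

```text
[ 0.70830849 -0.09805646  0.15288812]
```

View pics/b2.png

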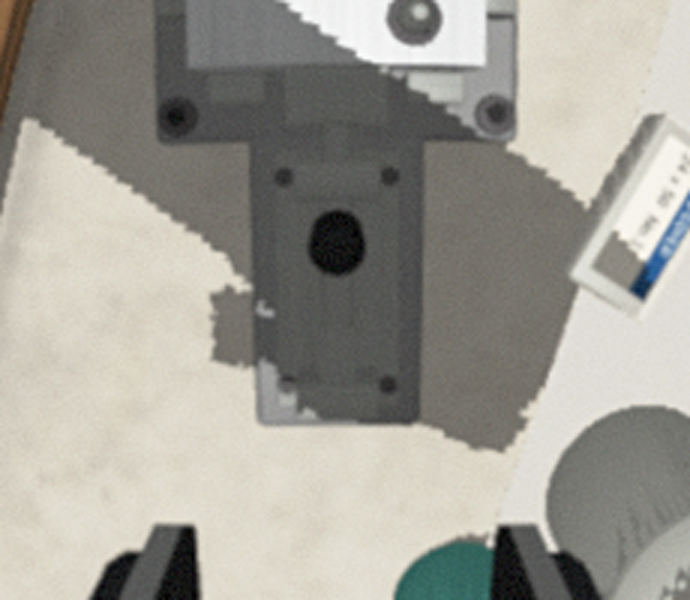

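The wrist view shows the knob at (337,238), just behind the front guide (screws near y=177). The nose seems to enter the keeper near (335,130).

```bash
python3 - <<'E'
from h import *
import json,cv2
c=bot.calibration("wrist")
def L(name,sc,ox,oy):
  tp,tq=json.load(open(f"pics/{name}.json"));tp=np.array(tp)
  M=R.from_quat(tq).as_matrix()[:2,:2]
  return lambda u,v,z:(M.T@(wray(c,tp,tq,ox+u/sc,oy+v/sc,z)[:2]-[.6615,.0505])*1000).round(1)
g=L("b2",3,140,60)
for n,u,v,z in[("knobtop",337,235,.07),("front screws",337,177,.022),("rear screws",337,385,.022),("plate end",337,423,.01),("keeper near",337,121,.038),("block end",337,67,.04)]:print(n,g(u,v,z))
w=L("w1",1.5,0,0)
for n,u,v,z in[("knobtop",378,268,.07),("plate end",380,302,.01)]:print("w1",n,w(u,v,z))
im=cv2.imread("pics/b2.png")[40:290,180:490]
im=cv2.convertScaleAbs(im,alpha=2.2,beta=-60)
cv2.imwrite("pics/b3.png",cv2.resize(im,None,fx=2.3,fy=2.3,interpolation=cv2.INTER_CUBIC))
E
```

```text
knobtop [-109.1    0.9]
front screws [-97.5   0.9]
rear screws [-163.3    0.8]
plate end [-180.4    0.7]
keeper near [-80.4   1. ]
block end [-65.   1.]
w1 knobtop [-137.7    0.5]
w1 plate end [-181.     1.2]
```

View pics/b3.png

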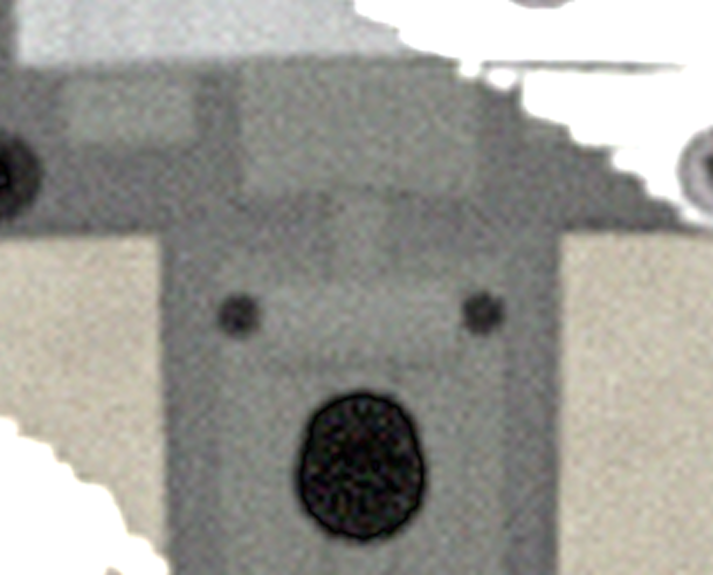

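Travel estimates come to 32–34 mm, which doesn't clearly confirm it's home. I'll push the knob again from behind with shut fingers, harder, to be sure.

Request:
{"fn": "carry_out", "kwargs": {
  "deltas": [
    {"jaw":255,"offset":[0,-0.003,0],"rot":[0,0,0]},
    {"jaw":255,"offset":[0,0,0.06],"rot":[0,0,0]},
    {"jaw":255,"offset":[0,0,0.07],"rot":[0,0,0]},
    {"jaw":255,"offset":[0,0,0.07],"rot":[0,0,0]},
    {"jaw":255,"offset":[0,0,0.07],"rot":[0,0,0]},
    {"jaw":255,"offset":[0,0,0.06],"rot":[0,0,0]},
    {"jaw":255,"offset":[0,0,0.03],"rot":[0,0,0]},
    {"jaw":255,"offset":[0,0,0],"rot":[0,0,0]}
  ]
}}

```text
clock: 8.05
tcp_pos: [0.7007, -0.0887, 0.032]
tool_rot: [0.595, 0.804, -0.002, -0.005]
ft_force: [0.5, 1.0, -0.8]
opening: 0.0001
grasp_force: 0.0
```

Request:
{"fn": "carry_out", "kwargs": {
  "deltas": [
    {"jaw":255,"offset":[0.03,0,0],"rot":[0,0,0]},
    {"jaw":255,"offset":[0.03,0,0],"rot":[0,0,0]},
    {"jaw":255,"offset":[0.02,0,0],"rot":[0,0,0]},
    {"jaw":255,"offset":[0.01,0,0],"rot":[0,0,0]},
    {"jaw":255,"offset":[0,0,0],"rot":[0,0,0]},
    {"jaw":255,"offset":[0,0,0],"rot":[0,0,0]}
  ]
}}

```text
clock: 8.55
tcp_pos: [0.699, -0.0734, 0.0385]
tool_rot: [0.597, 0.802, -0.002, 0.007]
ft_force: [7.4, -9.9, -7.6]
opening: 0.0003
grasp_force: 5.7
```

Request:
{"fn": "carry_out", "kwargs": {
  "deltas": [
    {"jaw":255,"offset":[0.02,0,0],"rot":[0,0,0]},
    {"jaw":255,"offset":[0,0,0],"rot":[0,0,0]},
    {"jaw":255,"offset":[0,0,0],"rot":[0,0,0]}
  ]
}}

```text
clock: 8.8
tcp_pos: [0.699, -0.0735, 0.0388]
tool_rot: [0.598, 0.802, -0.004, 0.011]
ft_force: [11.8, -16.2, -12.5]
opening: -0.0003
grasp_force: 9.2
```

The knob stops at the same place under 20 N (centre about 111 mm from the mould middle, midway geometry consistent). So the bolt is home. Next is the upper half.

Request:
{"fn": "carry_out", "kwargs": {
  "deltas": [
    {"jaw":255,"offset":[-0.09,0,0],"rot":[0,0,0]},
    {"jaw":255,"offset":[0,0,-0.1],"rot":[0,0,0]},
    {"jaw":255,"offset":[0,0,-0.12],"rot":[0,0,0]},
    {"jaw":0,"offset":[0,0,-0.12],"rot":[0,0,0]},
    {"jaw":0,"offset":[0,0,-0.12],"rot":[0,0,0]},
    {"jaw":0,"offset":[0,0,-0.08],"rot":[0,0,0]},
    {"jaw":0,"offset":[0,0,0],"rot":[0,0,0.033]},
    {"jaw":0,"offset":[0,0,0],"rot":[0,0,0.033]},
    {"jaw":0,"offset":[0,0,0],"rot":[0,0,0.033]},
    {"jaw":0,"offset":[0,0,0],"rot":[0,0,0.033]},
    {"jaw":0,"offset":[0,0,0],"rot":[0,0,0]}
  ]
}}

```text
clock: 9.72
tcp_pos: [0.7029, -0.0841, 0.2008]
tool_rot: [0.748, 0.664, 0.001, 0.001]
ft_force: [0.0, -0.3, 0.4]
opening: 0.085
grasp_force: 0.0
```

```bash
cat > go.py <<'E'
import sys
from h import *
s=bot.get_state();M=R.from_quat(s["tool_rot"]).as_matrix();t=np.array(list(map(float,sys.argv[1:4])))
d=t-s["tcp_pos"];print(s["clock"],s["tcp_pos"].round(4),"yaw x",np.degrees(np.arctan2(M[1,0],M[0,0])).round(2),"tilt",M[:,2].round(4))
print("units tool",(M.T@d/.3).round(4),"min rows",np.linalg.norm(d)/.0417)
E
python3 go.py .5175 .237 .17
```

```text
9.7167 [ 0.7029 -0.0841  0.2008] yaw x 83.2 tilt [ 2.7e-03  7.0e-04 -1.0e+00]
units tool [ 0.9895 -0.7405  0.1016] min rows 8.921799975319216
```

Request:
{"fn": "carry_out", "kwargs": {
  "deltas": [
    {"jaw":0,"offset":[0.09,-0.0673,0.0092],"rot":[0,0,0]},
    {"jaw":0,"offset":[0.09,-0.0673,0.0092],"rot":[0,0,0]},
    {"jaw":0,"offset":[0.09,-0.0673,0.0092],"rot":[0,0,0]},
    {"jaw":0,"offset":[0.09,-0.0673,0.0092],"rot":[0,0,0]},
    {"jaw":0,"offset":[0.09,-0.0673,0.0092],"rot":[0,0,0]},
    {"jaw":0,"offset":[0.09,-0.0673,0.0092],"rot":[0,0,0]},
    {"jaw":0,"offset":[0.09,-0.0673,0.0092],"rot":[0,0,0]},
    {"jaw":0,"offset":[0.09,-0.0673,0.0092],"rot":[0,0,0]},
    {"jaw":0,"offset":[0.09,-0.0673,0.0092],"rot":[0,0,0]},
    {"jaw":0,"offset":[0.09,-0.0673,0.0092],"rot":[0,0,0]},
    {"jaw":0,"offset":[0.09,-0.0673,0.0092],"rot":[0,0,0]},
    {"jaw":0,"offset":[0,0,0],"rot":[0,0,0]}
  ]
}}

```text
clock: 10.72
tcp_pos: [0.5113, 0.2467, 0.1684]
tool_rot: [0.742, 0.671, 0.001, -0.004]
ft_force: [-0.8, 1.0, 0.3]
opening: 0.0858
grasp_force: 0.0
```

```bash
python3 look.py w2
```

```text
10.7167 [0.51132904 0.24672583 0.16841121] [-0.84337232  1.04133861  0.32503986]
[[ 0.1008  0.9949 -0.0046]
 [ 0.9949 -0.1008  0.0079]
 [ 0.0074 -0.0054 -1.    ]]
```

View pics/w2.png

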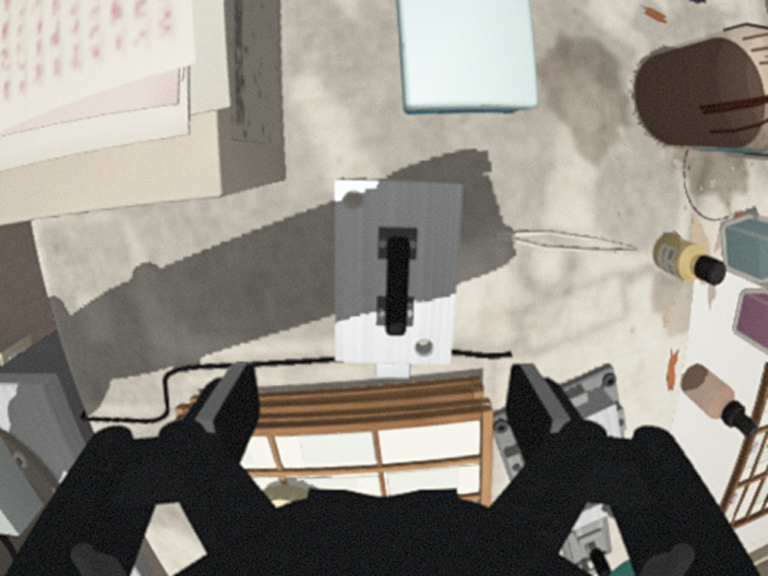

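The wrist view shows the upper half with plate corners near (335,180), (463,184), (453,363) and (336,361). The holes are at (353,198) and (424,347), and the bar runs from (398,236) to (397,334).

```bash
python3 - <<'E'
from h import *
import json
tp,tq=json.load(open("pics/w2.json"));c=bot.calibration("wrist");tp=np.array(tp)
f=lambda u,v,z:wray(c,tp,tq,u/1.5,v/1.5,z)[:2]*1000
P=[(65,42),(65,-42),(-65,-42),(-65,42),(52,30),(-52,-22)]
Q=[f(*p,.018) for p in[(335,180),(463,184),(453,363),(336,361),(353,198),(424,347)]]
t,a,e=fit(P,Q);print(t,np.degrees(a),e)
print(f(398,236,.049),f(397,334,.049))
E
python3 go.py .5175 .237 .024
```

```text
[519.7559227  239.19243177] 83.04187976581176 1.4211178902735355
[522.84402179 272.53987361] [516.49180912 210.10436033]
10.7667 [0.5137 0.2425 0.1688] yaw x 83.99 tilt [-0.0019  0.0045 -1.    ]
units tool [-0.0189  0.0156  0.4827] min rows 3.4769550900080883
```

Request:
{"fn": "carry_out", "kwargs": {
  "deltas": [
    {"jaw":0,"offset":[0,0,0.1],"rot":[0,0,0]},
    {"jaw":0,"offset":[0,0,0.1],"rot":[0,0,0]},
    {"jaw":0,"offset":[0,0,0],"rot":[0,0,0]},
    {"jaw":0,"offset":[0,0,0],"rot":[0,0,0]}
  ]
}}

```text
clock: 11.1
tcp_pos: [0.5162, 0.2346, 0.1082]
tool_rot: [0.748, 0.664, -0.001, -0.0]
ft_force: [-0.4, -0.5, -0.1]
opening: 0.0854
grasp_force: 0.0
```

```bash
python3 go.py .519 .239 .026
```

```text
11.1 [0.5162 0.2346 0.1082] yaw x 83.22 tilt [-0.0023 -0.0013 -1.    ]
units tool [0.0162 0.0079 0.2741] min rows 1.9761735896585828
```

Request:
{"fn": "carry_out", "kwargs": {
  "deltas": [
    {"jaw":0,"offset":[0.016,0.008,0.04],"rot":[0,0,0]},
    {"jaw":0,"offset":[0,0,0.08],"rot":[0,0,0]},
    {"jaw":0,"offset":[0,0,0.08],"rot":[0,0,0]},
    {"jaw":0,"offset":[0,0,0.05],"rot":[0,0,0]},
    {"jaw":0,"offset":[0,0,0.024],"rot":[0,0,0]},
    {"jaw":0,"offset":[0,0,0],"rot":[0,0,0]},
    {"jaw":0,"offset":[0,0,0],"rot":[0,0,0]}
  ]
}}

```text
clock: 11.68
tcp_pos: [0.5214, 0.2403, 0.0275]
tool_rot: [0.748, 0.664, 0.001, 0.0]
ft_force: [-0.3, -0.1, 0.2]
opening: 0.0854
grasp_force: 0.0
```

Request:
{"fn": "carry_out", "kwargs": {
  "deltas": [
    {"jaw":255,"offset":[0,0,0],"rot":[0,0,0]},
    {"jaw":255,"offset":[0,0,0],"rot":[0,0,0]},
    {"jaw":255,"offset":[0,0,0],"rot":[0,0,0]},
    {"jaw":255,"offset":[0,0,0],"rot":[0,0,0]},
    {"jaw":255,"offset":[0,0,0],"rot":[0,0,0]},
    {"jaw":255,"offset":[0,0,0],"rot":[0,0,0]},
    {"jaw":255,"offset":[0,0,0],"rot":[0,0,0]},
    {"jaw":255,"offset":[0,0,0],"rot":[0,0,0]},
    {"jaw":255,"offset":[0,0,0],"rot":[0,0,0]},
    {"jaw":255,"offset":[0,0,0],"rot":[0,0,0]}
  ]
}}

```text
clock: 12.52
tcp_pos: [0.5203, 0.2401, 0.0269]
tool_rot: [0.748, 0.664, 0.0, -0.0]
ft_force: [-1.7, 0.0, 3.6]
opening: 0.0129
grasp_force: 61.5
```

```bash
python3 go.py .519 .239 .15; python3 -c "
from plant import bot;s=bot.get_state();print(s['wrist_torque'],s['ft_force'])"
```

```text
12.5167 [0.5203 0.2401 0.0269] yaw x 83.19 tilt [ 5.e-04  5.e-04 -1.e+00]
units tool [-0.004  -0.0036 -0.4104] min rows 2.9529059833706346
[-0.05004444  0.23300641 -0.0839257 ] [-1.71245899  0.03686544  3.64170998]
```

Request:
{"fn": "carry_out", "kwargs": {
  "deltas": [
    {"jaw":255,"offset":[0,0,-0.04],"rot":[0,0,0]},
    {"jaw":255,"offset":[0,0,-0.08],"rot":[0,0,0]},
    {"jaw":255,"offset":[0,0,-0.1],"rot":[0,0,0]},
    {"jaw":255,"offset":[0,0,-0.1],"rot":[0,0,0]},
    {"jaw":255,"offset":[0,0,-0.1],"rot":[0,0,0]},
    {"jaw":255,"offset":[0,0,-0.03],"rot":[0,0,-0.0332]},
    {"jaw":255,"offset":[0,0,0],"rot":[0,0,-0.0332]},
    {"jaw":255,"offset":[0,0,0],"rot":[0,0,-0.0332]},
    {"jaw":255,"offset":[0,0,0],"rot":[0,0,-0.0332]},
    {"jaw":255,"offset":[0,0,0],"rot":[0,0,0]},
    {"jaw":255,"offset":[0,0,0],"rot":[0,0,0]}
  ]
}}

```text
clock: 13.43
tcp_pos: [0.5195, 0.2395, 0.1611]
tool_rot: [0.595, 0.803, -0.001, -0.0]
ft_force: [0.3, -0.3, -3.6]
opening: 0.0127
grasp_force: 60.5
```

```bash
python3 go.py .705 -.088 .16
```

```text
13.4333 [0.5195 0.2395 0.1611] yaw x 106.93 tilt [-1.1e-03 -5.0e-04 -1.0e+00]
units tool [-1.2244  0.2736  0.0034] min rows 9.025703703137237
```

Request:
{"fn": "carry_out", "kwargs": {
  "deltas": [
    {"jaw":255,"offset":[-0.102,0.0228,0],"rot":[0,0,0]},
    {"jaw":255,"offset":[-0.102,0.0228,0],"rot":[0,0,0]},
    {"jaw":255,"offset":[-0.102,0.0228,0],"rot":[0,0,0]},
    {"jaw":255,"offset":[-0.102,0.0228,0],"rot":[0,0,0]},
    {"jaw":255,"offset":[-0.102,0.0228,0],"rot":[0,0,0]},
    {"jaw":255,"offset":[-0.102,0.0228,0],"rot":[0,0,0]},
    {"jaw":255,"offset":[-0.102,0.0228,0],"rot":[0,0,0]},
    {"jaw":255,"offset":[-0.102,0.0228,0],"rot":[0,0,0]},
    {"jaw":255,"offset":[-0.102,0.0228,0],"rot":[0,0,0]},
    {"jaw":255,"offset":[-0.102,0.0228,0],"rot":[0,0,0]},
    {"jaw":255,"offset":[-0.102,0.0228,0],"rot":[0,0,0]},
    {"jaw":255,"offset":[-0.102,0.0228,0],"rot":[0,0,0]}
  ]
}}

```text
clock: 14.43
tcp_pos: [0.7067, -0.088, 0.1607]
tool_rot: [0.595, 0.804, -0.0, -0.001]
ft_force: [0.4, 0.3, -2.2]
opening: 0.0128
grasp_force: 60.4
```

Request:
{"fn": "carry_out", "kwargs": {
  "deltas": [
    {"jaw":255,"offset":[0,0,0],"rot":[0,0,0]},
    {"jaw":255,"offset":[0,0,0],"rot":[0,0,0]},
    {"jaw":255,"offset":[0,0,0],"rot":[0,0,0]},
    {"jaw":255,"offset":[0,0,0],"rot":[0,0,0]}
  ]
}}

```text
clock: 14.77
tcp_pos: [0.7063, -0.0845, 0.161]
tool_rot: [0.594, 0.805, 0.001, -0.001]
ft_force: [-0.1, 0.4, -2.8]
opening: 0.013
grasp_force: 60.5
```

```bash
sed -i 's/im\[:,:,::-1\],None,fx=1.5,fy=1.5/im[0:288,64:448,::-1],None,fx=2.08,fy=2.08/' look.py; python3 look.py w3
python3 - <<'E'
import cv2
from h import *
cv2.imwrite("pics/top3.png",bot.snapshot("top")[:,:,::-1])
E
```

```text
14.7667 [ 0.70627093 -0.08449691  0.16097169] [-0.10274499  0.38206526 -2.79459908]
[[-2.953e-01  9.554e-01 -8.000e-04]
 [ 9.554e-01  2.953e-01  2.000e-03]
 [ 2.100e-03 -2.000e-04 -1.000e+00]]
```

View pics/w3.png

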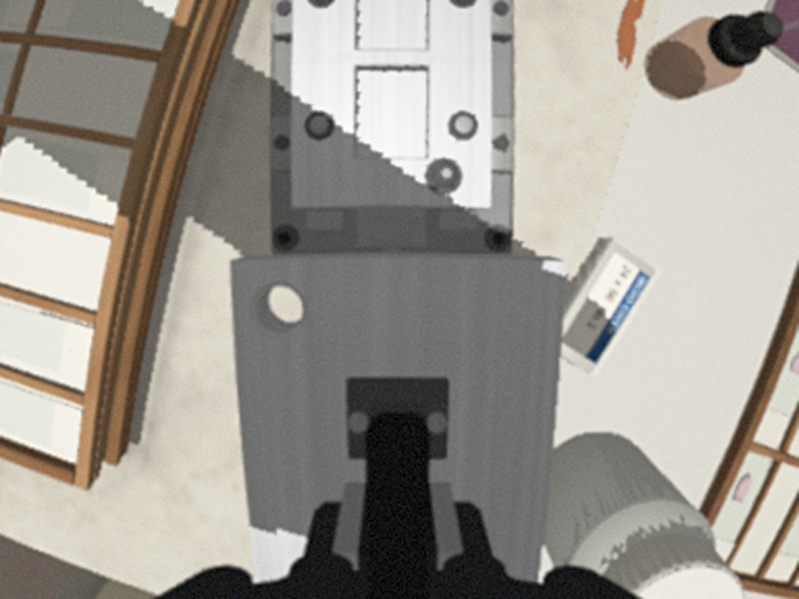

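```bash
python3 - <<'E'
from h import *
import json
tp,tq=json.load(open("pics/w3.json"));c=bot.calibration("wrist");tp=np.array(tp)
M=R.from_quat(tq).as_matrix()
f=lambda u,v,z:wray(c,tp,tq,64+u/2.08,v/2.08,z)[:2]*1000
P=[(-65,42),(-65,-42),(-30,30),(-30,-30),(-52,-22)]
Q=[f(291,207,.04),f(491,208,.04),f(320,125,.044),f(463,125,.044),f(444,175,.05)]
t,a,e=fit(P,Q);print("lower",t,np.degrees(a),e)
zt=tp[2]-.0269+.018
P=[(65,42),(65,-42),(52,30)];Q=[f(232,262,zt),f(566,262,zt),f(281,308,zt)]
u,b,e=fit(P,Q);print("upper",u,np.degrees(b),e, "in tool",(M[:2,:2].T@(u-tp[:2]*1000)),"yaw tool",np.degrees(np.arctan2(M[1,0],M[0,0])))
E
python3 - <<'E'
import cv2
a=cv2.imread("pics/top0.png");b=cv2.imread("pics/top3.png")
x=b[150:235,260:400]
cv2.imwrite("pics/c3.png",cv2.resize(x,None,fx=5.7,fy=5.7,interpolation=cv2.INTER_CUBIC))
E
```

```text
lower [661.79647423  51.25861588] 106.77305859539811 0.8685851823162238
upper [707.09194316 -85.47294203] 106.96731378723406 0.7769923896783482 in tool [-1.17496568  0.49614385] yaw tool 107.17730235587098
```

The view shows the lower half at the top (block end corners (291,207) and (491,208), pins (320,125) and (463,125), dowel (444,175)). It also shows the held plate, with front corners (232,262) and (566,262) and its hole at (281,308).

```bash
python3 go.py .661 .0523 .11
```

```text
14.8667 [ 0.7064 -0.0844  0.1614] yaw x 107.23 tilt [-2.0e-04  1.5e-03 -1.0e+00]
units tool [ 0.4799 -0.0095  0.1721] min rows 3.668039904143643
```

Request:
{"fn": "carry_out", "kwargs": {
  "deltas": [
    {"jaw":255,"offset":[0.06,0,0],"rot":[0,0,0]},
    {"jaw":255,"offset":[0.08,0,0],"rot":[0,0,0]},
    {"jaw":255,"offset":[0.08,0,0],"rot":[0,0,0]},
    {"jaw":255,"offset":[0.08,-0.004,0],"rot":[0,0,0]},
    {"jaw":255,"offset":[0.08,-0.005,0.04],"rot":[0,0,0]},
    {"jaw":255,"offset":[0.06,0,0.06],"rot":[0,0,0]},
    {"jaw":255,"offset":[0.04,0,0.06],"rot":[0,0,0]},
    {"jaw":255,"offset":[0,0,0],"rot":[0,0,0]},
    {"jaw":255,"offset":[0,0,0],"rot":[0,0,0]},
    {"jaw":255,"offset":[0,0,0],"rot":[0,0,0]},
    {"jaw":255,"offset":[0,0,0],"rot":[0,0,0]}
  ]
}}

```text
clock: 15.78
tcp_pos: [0.663, 0.0474, 0.1155]
tool_rot: [0.595, 0.804, 0.0, 0.002]
ft_force: [0.5, -0.6, -2.7]
opening: 0.0127
grasp_force: 60.4
```

```bash
python3 go.py .661 .0523 .088
```

```text
15.7833 [0.663  0.0474 0.1155] yaw x 106.96 tilt [ 0.0039 -0.0018 -1.    ]
units tool [ 0.0177 -0.002   0.0916] min rows 0.6715638147697011
```

Request:
{"fn": "carry_out", "kwargs": {
  "deltas": [
    {"jaw":255,"offset":[0,0,0.04],"rot":[0,0,0]},
    {"jaw":255,"offset":[0,0,0.02],"rot":[0,0,0]},
    {"jaw":255,"offset":[0,0,0],"rot":[0,0,0]},
    {"jaw":255,"offset":[0,0,0],"rot":[0,0,0]},
    {"jaw":255,"offset":[0,0,0],"rot":[0,0,0]},
    {"jaw":255,"offset":[0,0,0],"rot":[0,0,0]},
    {"jaw":255,"offset":[0,0,0],"rot":[0,0,0]},
    {"jaw":255,"offset":[0,0,0],"rot":[0,0,0]}
  ]
}}

```text
clock: 16.45
tcp_pos: [0.6618, 0.0499, 0.0958]
tool_rot: [0.594, 0.804, 0.0, 0.0]
ft_force: [-0.7, -0.6, -1.7]
opening: 0.0128
grasp_force: 60.4
```

```bash
python3 go.py .661 .0523 .086
```

```text
16.45 [0.6618 0.0499 0.0958] yaw x 107.1 tilt [ 7.e-04  0.e+00 -1.e+00]
units tool [ 0.0083 -0.0002  0.0326] min rows 0.24196504435647215
```

Request:
{"fn": "carry_out", "kwargs": {
  "deltas": [
    {"jaw":255,"offset":[0.008,0,0],"rot":[0,0,0]},
    {"jaw":255,"offset":[0,0,0.015],"rot":[0,0,0]},
    {"jaw":255,"offset":[0,0,0.015],"rot":[0,0,0]},
    {"jaw":255,"offset":[0,0,0],"rot":[0,0,0]},
    {"jaw":255,"offset":[0,0,0],"rot":[0,0,0]},
    {"jaw":255,"offset":[0,0,0],"rot":[0,0,0]}
  ]
}}

```text
clock: 16.95
tcp_pos: [0.6607, 0.0521, 0.0862]
tool_rot: [0.594, 0.804, -0.0, -0.0]
ft_force: [0.2, -1.1, -2.2]
opening: 0.0129
grasp_force: 60.5
```

```bash
python3 go.py .661 .0523 .078
```

```text
16.95 [0.6607 0.0521 0.0862] yaw x 107.09 tilt [-3.e-04 -2.e-04 -1.e+00]
units tool [0.0003 0.0011 0.0272] min rows 0.19610908997411572
```

Request:
{"fn": "carry_out", "kwargs": {
  "deltas": [
    {"jaw":255,"offset":[0,0,0.009],"rot":[0,0,0]},
    {"jaw":255,"offset":[0,0,0.009],"rot":[0,0,0]},
    {"jaw":255,"offset":[0,0,0],"rot":[0,0,0]},
    {"jaw":255,"offset":[0,0,0],"rot":[0,0,0]}
  ]
}}

```text
clock: 17.28
tcp_pos: [0.6606, 0.0522, 0.0807]
tool_rot: [0.594, 0.804, -0.0, -0.0]
ft_force: [0.7, 0.9, -2.0]
opening: 0.0126
grasp_force: 60.5
```

Request:
{"fn": "carry_out", "kwargs": {
  "deltas": [
    {"jaw":255,"offset":[0,0,0.009],"rot":[0,0,0]},
    {"jaw":255,"offset":[0,0,0.009],"rot":[0,0,0]},
    {"jaw":255,"offset":[0,0,0],"rot":[0,0,0]},
    {"jaw":255,"offset":[0,0,0],"rot":[0,0,0]}
  ]
}}

```text
clock: 17.62
tcp_pos: [0.6605, 0.0523, 0.0752]
tool_rot: [0.594, 0.804, -0.0, -0.0]
ft_force: [1.0, -0.3, -2.7]
opening: 0.013
grasp_force: 60.5
```

Request:
{"fn": "carry_out", "kwargs": {
  "deltas": [
    {"jaw":255,"offset":[0,0,0.007],"rot":[0,0,0]},
    {"jaw":255,"offset":[0,0,0.007],"rot":[0,0,0]},
    {"jaw":255,"offset":[0,0,0],"rot":[0,0,0]},
    {"jaw":255,"offset":[0,0,0],"rot":[0,0,0]}
  ]
}}

```text
clock: 17.95
tcp_pos: [0.6607, 0.0522, 0.0713]
tool_rot: [0.594, 0.804, -0.0, -0.0]
ft_force: [-0.8, -0.4, -2.7]
opening: 0.0131
grasp_force: 60.5
```

Request:
{"fn": "carry_out", "kwargs": {
  "deltas": [
    {"jaw":255,"offset":[0,0,0.007],"rot":[0,0,0]},
    {"jaw":255,"offset":[0,0,0.007],"rot":[0,0,0]},
    {"jaw":255,"offset":[0,0,0],"rot":[0,0,0]},
    {"jaw":255,"offset":[0,0,0],"rot":[0,0,0]}
  ]
}}

```text
clock: 18.28
tcp_pos: [0.6611, 0.0522, 0.0685]
tool_rot: [0.594, 0.804, 0.0, 0.0]
ft_force: [-2.4, -0.6, 4.9]
opening: 0.0129
grasp_force: 61.6
```

Spring contact is as expected (about 7.6 N above the weight). Pressing on.

Request:
{"fn": "carry_out", "kwargs": {
  "deltas": [
    {"jaw":255,"offset":[0,0,0.007],"rot":[0,0,0]},
    {"jaw":255,"offset":[0,0,0.007],"rot":[0,0,0]},
    {"jaw":255,"offset":[0,0,0],"rot":[0,0,0]},
    {"jaw":255,"offset":[0,0,0],"rot":[0,0,0]}
  ]
}}

```text
clock: 18.62
tcp_pos: [0.6611, 0.0522, 0.0669]
tool_rot: [0.594, 0.804, 0.001, 0.0]
ft_force: [-6.9, 0.8, 14.7]
opening: 0.0127
grasp_force: 62.9
```

Request:
{"fn": "carry_out", "kwargs": {
  "deltas": [
    {"jaw":255,"offset":[0,0,0.007],"rot":[0,0,0]},
    {"jaw":255,"offset":[0,0,0.003],"rot":[0,0,0]},
    {"jaw":255,"offset":[0,0,0],"rot":[0,0,0]},
    {"jaw":255,"offset":[0,0,0],"rot":[0,0,0]}
  ]
}}

```text
clock: 18.95
tcp_pos: [0.6611, 0.0522, 0.0668]
tool_rot: [0.594, 0.804, 0.001, 0.0]
ft_force: [-11.5, 0.6, 25.6]
opening: 0.0129
grasp_force: 64.5
```

```bash
python3 - <<'E'
from h import *
import cv2
a=bot.snapshot("scene")[165:265,250:400,::-1];b=bot.snapshot("top")[140:240,250:400,::-1]
r=lambda x:cv2.resize(x,(400,267),interpolation=cv2.INTER_CUBIC)
cv2.imwrite("pics/end.png",np.vstack([np.hstack([r(a),r(b)]),np.hstack([r(cv2.imread("pics/scene0.png")[165:265,250:400]),r(cv2.imread("pics/top3.png")[140:240,250:400])])]))
s=bot.get_state();print(s["clock"],s["ft_force"],s["tcp_pos"])
E
```

```text
19.05 [-11.39681664   0.55703465  26.70681118] [0.66111059 0.05229804 0.0667755 ]
```

View pics/end.png

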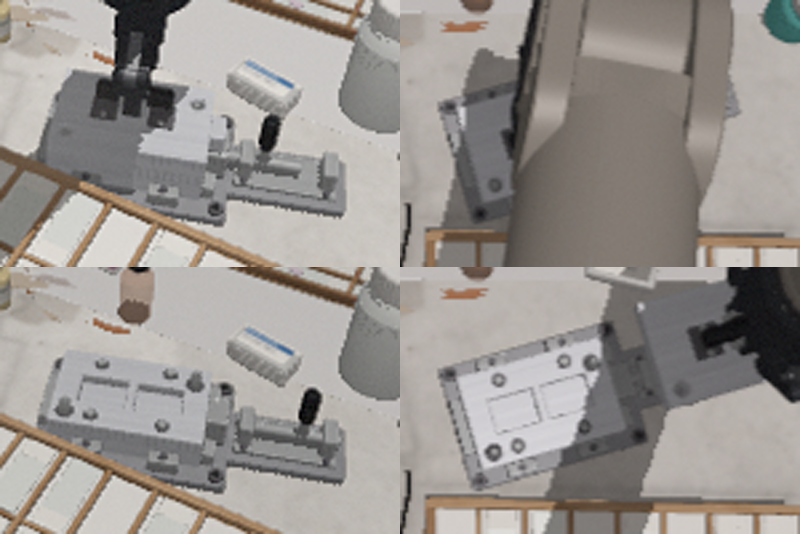

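```bash
python3 - <<'E'
from h import *
import cv2
c=bot.calibration("scene");a=np.radians(106.9);ax=np.array([np.cos(a),np.sin(a)])
g1=cv2.cvtColor(bot.snapshot("scene"),cv2.COLOR_RGB2GRAY);g0=cv2.imread("pics/scene0.png",0)
out=[]
for g,(x0,x1,y0,y1) in((g0,(355,375,205,228)),(g1,(340,362,200,228))):
  n,l,st,ce=cv2.connectedComponentsWithStats((g[y0:y1,x0:x1]<60).astype(np.uint8))
  k=1+np.argmax(st[1:,4]);u,v=ce[k]+[x0,y0];print(st[k],u,v)
  out.append((u,v))
for z in(.048,.053,.058):
  p=[ray(c,u,v,z)[:2]*1000 for u,v in out];d=p[1]-p[0];print(z,p,"travel",d@ax,"across",d@[-ax[1],ax[0]])
E
```

```text
[ 7  6  8 13 74] 365.6081081081081 216.8783783783784
[ 7  8  8 14 69] 350.463768115942 214.44927536231884
0.048 [array([712.31239062, -85.62485549]), array([702.98998819, -54.10382168])] travel 32.86979616785062 across -0.24343239448131912
0.053 [array([707.51908329, -86.21785402]), array([698.27229849, -54.95249955])] travel 32.603176492067554 across -0.24145781983663356
0.058 [array([702.72577597, -86.81085255]), array([693.55460879, -55.80117742])] travel 32.336556816284535 across -0.2394832451917251
```

```bash
python3 - <<'E'
from plant import bot
print(bot.close_job())
E
```

```text
the job is handed in; nothing more can be done
None
```

I've handed the job in with the mould shut on both dowels and held down at about 26 N; the bolt was pushed to a hard stop first, but I measured only about 33 mm of travel, so I take it as home (it probably started part-way along) without having confirmed that.

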